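# Butt a precision screwdriver against the stop of a V-groove inspection block

## Robot

A 6-joint arm with a two-finger parallel gripper is mounted at the origin on the work surface. World frame = base frame: x ahead of the robot, y to its left, z up, the work surface at z = 0. Lengths are in m, angles in rad, forces in N, time in s.
With the tool pointing down it reaches from about 0.35 to 0.975 m from the base axis. Payload 4.9 kg.
Tool frame: the origin (TCP) lies on the centre line of the jaws, within the pads' length; the fingertips stand ctrl.tcp_to_tips ahead of it and the grasp point (between the pads) lies 3 mm ahead of it (ctrl.tcp_to_tips is the distance from the TCP to the fingertips, in m); z points along the fingers, y is the direction in which the jaws open and shut (so a half turn about z gives the same grasp; the last joint's range is limited). The gripper opens to 85 mm and grips with 20 to 120 N. Pads are 22 mm wide; open, the fingers measure 114 mm over their backs; the gripper's body (76 mm by 85 mm) begins 54 mm behind the grasp point. The pads swing forward as they close: fully open they stand 13 mm farther back than shut.
Start: joints at [-1.31, 0.053, 1.613, -0, 1.476, -0.119], TCP at [0.232, -0.58, 0.253] pointing down, gripper open.
Joint ranges: [-3.01, 3.01], [-1.01, 2.22], [0.06, 2.58], [-1.02, 4.17], [0.09, 2.62], [-3.14, 3.14]. Speed limits (rad/s): [2.57, 2.57, 3.14, 3.14, 3.14, 3.14].

## Interface

Orientations are given as a rotation vector (axis times angle).
In Python, from station import ctrl, vision gives the robot as it stands.
- The arm moves only by the tool jog_arm, never from a script. Its argument "deltas" is a list of rows, each a list of 7 numbers: the turn, a rotation vector about the tool's x, y, z in rad, then the shift along the tool's x, y, z in cm, then the opening, from 0 (shut) to 1 (fully open). A call has 1 to 12 rows; each row shifts and turns the commanded pose from where the row before left it, along the tool's axes as they then stand; what a row does not reach is not made up. A row lasts 1/12 s, in which the tool goes at most 41.7 mm and 7.16 degrees, less where a joint would pass 70% of its speed; a pose out of reach is approached as far as the arm can. A call with a gripper value outside its range is refused whole. The fingers move at their own pace and stop on an object; "grip_force" is the grip in N (left out, the last holds). Time passes only in rows, so rows that do not move let the fingers close. It gives the time, the measured TCP pose, the force and the opening at its end, in the units of the state.
- ctrl.get_obs(): the state, without advancing time (a new reading comes with each control period).
- vision.get_image(name): name is "scene" or "top" or "wrist"; returns (picture, depth): 480x640x3 uint8, red, green, blue; 480x640 float32, m along the optical axis (not along the pixel's ray), 0 where there is no reading.
- vision.calibration(name): a dict with "fx", "fy", "cx", "cy" (pixels), "dist" ([k1, k2, p1, p2, k3] as OpenCV has them; the pictures are not rectified), "rvec" (rotation vector, rad) and "tvec" (3), from world to camera coordinates, as OpenCV has them; the wrist camera has in their place "hand_eye" (4x4, takes a point from camera to tool coordinates, whose origin is the TCP and whose axes are the flange's). Camera axes: x right, y down, z forward; pixel columns grow to the right and rows downward; lengths in m; the calibration is good to about 2 mm. A picture is of the moment at which its call begins: read the wrist's pose just before it. calibration takes no time and is no camera call.
- ctrl.finish_job(): hands the job in, once; it reports no verdict.
The state is a dict: "t": time; "q": joint angles; "dq": joint speeds; "effort": joint torques, N m; "tool_pos": TCP position; "tool_rot": TCP orientation; "contact_force": force on the tool from outside, world axes, zero at the start; "wrist_torque": the same for the moment, N m; "opening": finger opening in m.
Only numpy, scipy, OpenCV 4.12 (cv2) and the standard library are available. Lean on these libraries where they do the work, as an engineer would, in place of code of your own. Each camera call takes 0.05 s, during which the arm holds its last target. There are 200 camera calls.

## Task

Take the precision screwdriver from its black rest and lay its round handle down in the V-groove of the steel inspection block, butt end towards the end stop but still clear of it. Then slide it gently along the groove until the butt touches the stop, keep it pressed there lightly, with about 6 N, for about a second, and let go, leaving it lying in the groove against the stop. The stop is a delicate setting: never push it hard or shift it, and leave the other things on the bench alone.

Things in the scene. Friction and masses are not known exactly. Their poses are not given: they have to be found in the camera images.
- driver: Precision screwdriver, loose, 80 to 170 g: plain aluminium cylindrical handle, 16 mm diameter, 120 mm long; a thin steel shaft (5 mm) stands 45 mm out of one end. Origin: on the axis, middle of the handle, the place to grip across. x runs from the tip towards the butt (flat rear end, 60 mm from the origin); it may be rolled about x. At the start level in the rest, axis 35 mm above the table.
- driver_butt (a point): Centre of the flat butt end of the screwdriver handle (60 mm along the driver's x axis from its origin). At the other end of the handle, 60 mm the other way, is a flat shoulder round the shaft, against which fingers straddling the shaft can push; the handle slides in the groove against 0.3 to 2 N of friction.
- rest: Black rest, fixed: base plate 130 x 56 x 8 mm with two V-notched posts (16 mm long along x, 40 mm wide, tops 34 mm above the table) centred at x = -45 and +45 mm; the fingers reach the handle between them, over a base plate 8 mm high. Origin: centre of its underside; x along the screwdriver, towards its butt.
- block: Steel inspection block, fixed: dark base plate 200 x 64 x 12 mm (x -88 to +112 mm) with a V-groove along x in two sections 40 mm wide, tops 44 mm above the table: x -48 to -36 and +27 to +55 mm. Between them an open relief (floor 12 mm above the table) for the fingers. Origin: on the underside below the groove's centre line; z up, x along the groove towards the end stop.
- groove (a point): Point on the axis of a handle that lies in the 90 degree V-groove: 45 mm above the table, on the block's centre line, over the block's origin; axes as the block's.
- stop: Stop, fixed to the block: aluminium bracket (16 x 30 mm, top 58 mm above the table) with a 14 mm steel pin pointing back along the groove's axis; the butt must touch the pin's flat end. Origin: on that axis in the bracket's front face, 75 mm along the block's x. The pin stands 8 to 22 mm out of it: set anew each job, not measured. Rigid; over 9 N spoils it, 6 N is right, under 4 N too little.
- flux: White plastic dropper bottle, 34 mm diameter, 76 mm tall, loose bystander; origin at its underside.
- spool: Metal solder spool standing on its flat side, 54 mm diameter, 33 mm tall, loose bystander; origin at its underside.
- phone: Opened phone lying flat, 147 x 71 x 9 mm, loose bystander; origin at the centre of its underside, x along its length.
There are look-alikes about, which are no part of the job. There is more than one size of the driver; the job needs the middle-sized.

How it is judged:
On the way, in this order (a step that is already met when the one before it is completed fails the run):
1. the handle lies in the groove, butt towards the stop and 5 to 45 mm short of the stop pin's end (the pin, 44 mm long, has its middle 87 to 127 mm along the driver's x) (x of pin_c0 in the frame of driver between 0.087 and 0.127 m and y of driver in the frame of block between -0.003 and 0.003 m and z of driver in the frame of block below 0.048 m and angle between the x axis of driver and the x axis of block, either way round below 0.05 rad), for 0.2 s.
2. the butt is pressed against the stop pin with more than 4 N for 0.4 s (contact force between driver and stop above 4 N), for 0.4 s.
At the end, for the whole second after the job is handed in: The screwdriver lies at rest and released in the V-groove (axis within 3 mm sideways and in height and 0.05 rad of the groove's), its butt at the end of the stop pin with a gap under 1.5 mm (the middle of the 44 mm pin less than 83.5 mm along the driver's x) (x of pin_c0 in the frame of driver between 0.078 and 0.0835 m and y of driver in the frame of block between -0.003 and 0.003 m and z of driver in the frame of block below 0.048 m and angle between the x axis of driver and the x axis of block, either way round below 0.05 rad and linear speed of driver below 0.01 m/s); the robot touches nothing.
It fails at once if the screwdriver pushes the stop pin with more than 9 N (contact force between driver and stop above 9 N).
It fails at once if the stop pin is shifted by more than 1.5 mm (distance of pin_c0 from where it was at the start of the episode above 0.0015 m).
It fails at once if a bystander is moved by more than 15 mm (distance of any of flux, spool, phone from where it was at the start of the episode above 0.015 m).
It also fails if it takes over 61 s, if anything falls off the work surface, if the arm or the gripper's body presses on something with over 40 N, if the wrist force passes 120 N, or if a joint passes its speed limit or range.

## Working session

There is one attempt and no reset: what is moved stays moved. The work goes in short steps, Python scripts to look and compute and a tool call to move; the robot and the scene stay as the last step left them, time stands still between calls to the robot, and variables do not carry over. Pictures are saved under pics/ and viewed, about 8 in all and at most 12, crops included, and the job is handed in when it is done.

Besides the shell and the picture viewer there is one more tool, called as name(argument=value, ...), one argument or row to a line, values as JSON. jog_arm: Moves the arm, as the interface text tells. Its arguments: {"type":"object","properties":{"deltas":{"type":"array"},"grip_force":{"type":"number"}},"required":["deltas"]}

```bash
ls; mkdir -p pics; python3 - <<'E'
from station import ctrl, vision
import cv2,numpy as np
print(ctrl.get_obs(), ctrl.tcp_to_tips)
for n in("scene","top"):
    im,d=vision.get_image(n); cv2.imwrite(f"pics/{n}0.png",im[:,:,::-1]); np.savez(f"pics/{n}0.npz",im=im,d=d); print(n,vision.calibration(n))
print(vision.calibration("wrist"))
E
```

```text
pics
{'t': 0.0, 'q': array([-1.31000770e+00,  5.33479722e-02,  1.61425439e+00,  8.05105079e-06,
        1.47597285e+00, -1.19000298e-01]), 'dq': array([ 1.26789889e-03,  8.12132411e-04, -5.81504693e-05, -9.85160562e-04,
       -6.74636424e-04, -7.12617157e-04]), 'effort': array([ 5.02538533e-04, -3.93672574e+01, -3.70183182e+01, -7.58809676e-06,
        7.04180144e-03, -1.71586845e-05]), 'tool_pos': array([ 0.23156084, -0.57992357,  0.25209213]), 'tool_rot': array([-3.08317753e+00, -5.92617553e-01,  2.07905473e-04]), 'contact_force': array([ 0.29366564, -0.71954716, -0.56312234]), 'wrist_torque': array([-0.066439  , -0.03317041,  0.01910035]), 'opening': 0.08516164641556634} 0.022
scene {'fx': 558.2251852513217, 'fy': 558.2251852513217, 'cx': 318.184599972589, 'cy': 244.716683802883, 'dist': array([-0.10550859,  0.        ,  0.        ,  0.        ,  0.        ]), 'rvec': array([ 2.33664341,  0.77653374, -0.27904201]), 'tvec': array([-0.44875923, -0.19838063,  1.19047432])}
top {'fx': 474.3897027062455, 'fy': 474.3897027062455, 'cx': 318.6107037956563, 'cy': 238.59145709955206, 'dist': array([0.03453573, 0.        , 0.        , 0.        , 0.        ]), 'rvec': array([ 2.15337776, -2.16585026,  0.12997957]), 'tvec': array([0.02412631, 0.55453583, 0.82795549])}
{'fx': 347.4658073863764, 'fy': 347.4658073863764, 'cx': 313.8020344185576, 'cy': 235.42931359399296, 'dist': array([-0.0648896,  0.       ,  0.       ,  0.       ,  0.       ]), 'hand_eye': array([[-6.11105847e-04, -9.64564154e-01, -2.63847721e-01,
         6.64180028e-02],
       [ 9.99999569e-01, -7.73923328e-04,  5.13148702e-04,
         1.91516403e-03],
       [-6.99162750e-04, -2.63847294e-01,  9.64564211e-01,
        -1.20997997e-01],
       [ 0.00000000e+00,  0.00000000e+00,  0.00000000e+00,
         1.00000000e+00]])}
```

View pics/top0.png

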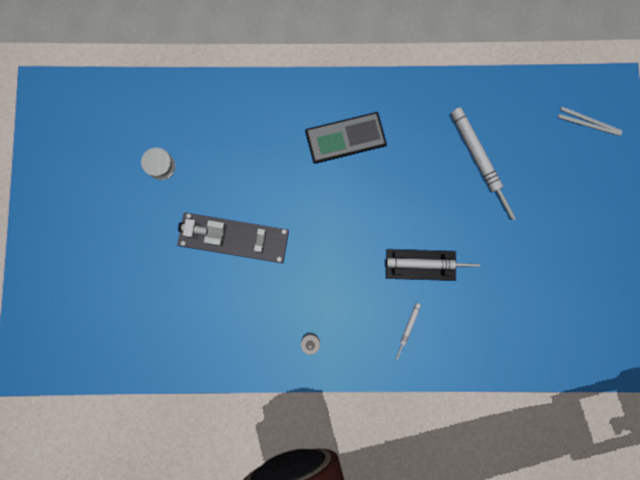

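View pics/scene0.png

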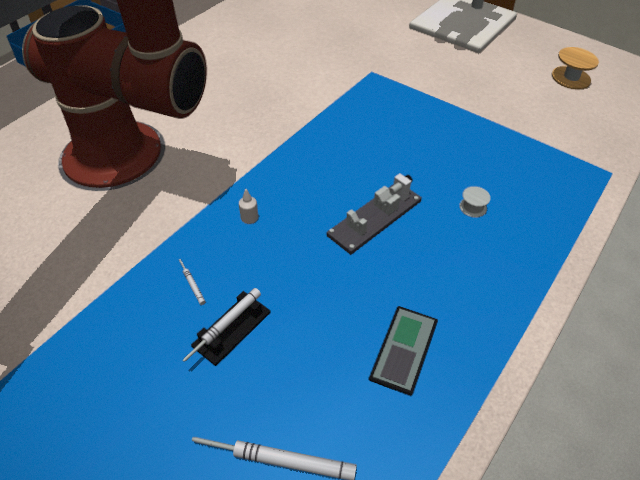

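Top view: three screwdrivers could be confused. The large one is at (475,150), the one in the black rest at (425,265), and the small one at (410,325). The tweezers are at (590,122). The one in the rest is the middle size, with its butt at the left (390,262). The block is at (233,238), with its stop at the left end (187,228).

```bash
cat > h.py <<'E'
from station import ctrl, vision
import cv2,numpy as np
from scipy.spatial.transform import Rotation as R
def cam(name,obs=None):
    c=vision.calibration(name); K=np.array([[c['fx'],0,c['cx']],[0,c['fy'],c['cy']],[0,0,1]])
    if 'rvec' in c:
        r=cv2.Rodrigues(c['rvec'])[0]; return K,c['dist'],r.T,-r.T@c['tvec']
    T=np.eye(4);T[:3,:3]=R.from_rotvec(obs['tool_rot']).as_matrix();T[:3,3]=obs['tool_pos'];T=T@c['hand_eye']
    return K,c['dist'],T[:3,:3],T[:3,3]
def plane(cm,px,z):
    K,d,r,o=cm; p=cv2.undistortPoints(np.array(px,float).reshape(-1,1,2),K,d).reshape(-1,2)
    v=np.c_[p,np.ones(len(p))]@r.T
    return o+v*((z-o[2])/v[:,2])[:,None]
def proj(cm,P):
    K,d,r,o=cm; return cv2.projectPoints(np.array(P,float).reshape(-1,1,3),cv2.Rodrigues(r.T)[0],-r.T@o,K,d)[0].reshape(-1,2)
E
python3 - <<'E'
from h import *
im=np.load('pics/top0.npz')['im']; cm=cam('top')
b=im.astype(int); sat=b.max(2)-b.min(2)
nonblue=(sat<60).astype(np.uint8)
def rect(box,m,z):
    x0,y0,x1,y1=box; k=np.zeros_like(m);k[y0:y1,x0:x1]=m[y0:y1,x0:x1]
    c=max(cv2.findContours(k,0,2)[0],key=cv2.contourArea)
    q=cv2.boxPoints(cv2.minAreaRect(c)); P=plane(cm,q,z); return q,P
bright=((sat<60)&(b.min(2)>110)).astype(np.uint8)
for n,box,m,z in(('block',(165,195,305,280),nonblue,.012),('rest',(375,235,460,290),((b.max(2)<70)).astype(np.uint8),.008),('restnb',(375,235,457,290),nonblue,.008),('driver',(380,245,460,290),bright,.035),('drvall',(380,245,490,290),bright,.035),('small',(390,290,430,365),bright,.005),('big',(440,95,525,225),bright,.015)):
    q,P=rect(box,m,z); e=P[1]-P[0],P[2]-P[1]
    l=max(e,key=np.linalg.norm)
    print(n,q.round(1).tolist(),'c',P.mean(0).round(4),'size',[np.linalg.norm(x).round(4) for x in e],'yaw',np.degrees(np.arctan2(l[1],l[0])).round(2))
cv2.imwrite('pics/crop.png',np.hstack([cv2.resize(im[200:280,165:305],None,fx=2.8,fy=2.8,interpolation=2),cv2.resize(im[235:315,370:510],None,fx=2.8,fy=2.8,interpolation=2)])[:,:,::-1])
E
```

```text
block [[174.8000030517578, 245.0], [180.5, 211.1999969482422], [288.6000061035156, 229.3000030517578], [283.0, 263.0]] c [0.5611 0.1824 0.012 ] size [np.float64(0.0639), np.float64(0.205)] yaw -99.86
rest [[385.5, 277.5], [386.29998779296875, 249.1999969482422], [454.79998779296875, 251.10000610351562], [454.0, 279.5]] c [ 0.5087 -0.1669  0.008 ] size [np.float64(0.0527), np.float64(0.127)] yaw -91.96
restnb [[384.3999938964844, 278.20001220703125], [385.29998779296875, 248.8000030517578], [456.5, 250.89999389648438], [455.6000061035156, 280.3999938964844]] c [ 0.5083 -0.1675  0.008 ] size [np.float64(0.0547), np.float64(0.1318)] yaw -92.06
driver [[387.79998779296875, 266.1000061035156], [388.0, 258.0], [459.20001220703125, 260.20001220703125], [458.8999938964844, 268.29998779296875]] c [ 0.509  -0.1672  0.035 ] size [np.float64(0.0146), np.float64(0.1275)] yaw -92.09
drvall [[387.79998779296875, 266.1000061035156], [388.0, 258.0], [479.1000061035156, 260.79998779296875], [478.8999938964844, 268.8999938964844]] c [ 0.5083 -0.1849  0.035 ] size [np.float64(0.0146), np.float64(0.1631)] yaw -92.09
small [[393.6000061035156, 358.0], [415.8999938964844, 302.20001220703125], [421.29998779296875, 304.29998779296875], [398.8999938964844, 360.20001220703125]] c [ 0.3871 -0.1406  0.005 ] size [np.float64(0.1093), np.float64(0.0105)] yaw -23.61
big [[450.20001220703125, 111.0999984741211], [460.1000061035156, 105.80000305175781], [519.2999877929688, 216.1999969482422], [509.3999938964844, 221.5]] c [ 0.6985 -0.2914  0.015 ] size [np.float64(0.0216), np.float64(0.2364)] yaw -154.76
```

View pics/crop.png

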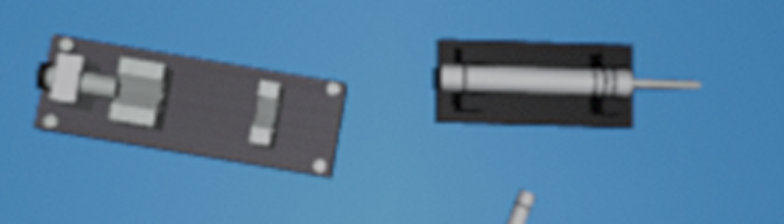

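The crop confirms that the driver in the rest is 163 mm overall, so it is the middle size, with its butt at the left. The stop pin points right, towards the groove. I'll move above the driver.

jog_arm(
  deltas=[
    [0, 0, 0, 3.4, -2.35, 0, 1],
    [0, 0, 0, 3.4, -2.35, 0, 1],
    [0, 0, 0, 3.4, -2.35, 0, 1],
    [0, 0, 0, 3.4, -2.35, 0, 1],
    [0, 0, 0, 3.4, -2.35, 0, 1],
    [0, 0, 0, 3.4, -2.35, 0, 1],
    [0, 0, 0, 3.4, -2.35, 0, 1],
    [0, 0, 0, 3.4, -2.35, 0, 1],
    [0, 0, 0, 3.4, -2.35, 0, 1],
    [0, 0, 0, 3.4, -2.35, 0, 1],
    [0, 0, 0, 3.4, -2.35, 0, 1],
    [0, 0, 0, 3.4, -2.35, 0, 1],
  ],
)

```text
t: 1.1
tool_pos: [0.5066, -0.1652, 0.253]
tool_rot: [-3.085, -0.593, 0.0]
contact_force: [0.9, -0.1, -0.1]
opening: 0.0855
```

jog_arm(
  deltas=[
    [0, 0, -0.1154, 0, 0, 0.5, 1],
    [0, 0, -0.1154, 0, 0, 0.5, 1],
    [0, 0, -0.1154, 0, 0, 0.5, 1],
    [0, 0, -0.1154, 0, 0, 0.5, 1],
    [0, 0, -0.1154, 0, 0, 0.5, 1],
    [0, 0, -0.1154, 0, 0, 0.5, 1],
    [0, 0, -0.1154, 0, 0, 0.5, 1],
    [0, 0, -0.1154, 0, 0, 0.5, 1],
    [0, 0, -0.1154, 0, 0, 0.5, 1],
    [0, 0, -0.1154, 0, 0, 0.5, 1],
    [0, 0, 0, 0, 0, 0, 1],
    [0, 0, 0, 0, 0, 0, 1],
  ],
)

```text
t: 2.1
tool_pos: [0.5057, -0.1671, 0.2026]
tool_rot: [-2.264, -2.176, 0.001]
contact_force: [0.6, -0.0, -0.1]
opening: 0.0856
```

```bash
cat >> h.py <<'E'
def wshot(name):
    o=ctrl.get_obs(); im,d=vision.get_image('wrist'); cv2.imwrite(f'pics/{name}.png',im[:,:,::-1]); np.savez(f'pics/{name}.npz',im=im,d=d,pos=o['tool_pos'],rot=o['tool_rot']); return o,im,d
def intool(o,P):  # world -> tool frame, cm
    return (np.atleast_2d(P)-o['tool_pos'])@R.from_rotvec(o['tool_rot']).as_matrix()*100
E
python3 - <<'E'
from h import *
o,im,d=wshot('w1'); print(o['t'],o['tool_pos'],R.from_rotvec(o['tool_rot']).as_matrix().round(4),o['contact_force'])
E
```

```text
2.1 [ 0.505666   -0.1670647   0.20260295] [[ 3.990e-02  9.992e-01 -1.300e-03]
 [ 9.992e-01 -3.990e-02  6.000e-04]
 [ 6.000e-04 -1.300e-03 -1.000e+00]] [ 0.64193303 -0.03038134 -0.08112548]
```

View pics/w1.png

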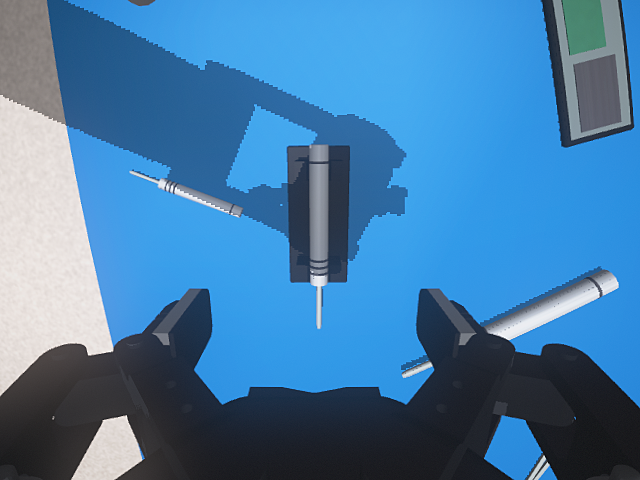

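The handle lies straight, with its butt at (318,145) and shoulder at (318,285). The pads are at about (200,320) and (430,320).

```bash
python3 - <<'E'
from h import *
z=np.load('pics/w1.npz'); o=dict(tool_pos=z['pos'],tool_rot=z['rot']); im=z['im'].astype(int); cm=cam('wrist',o)
m=((im.max(2)-im.min(2)<50)&(im.min(2)>90))
rows=[]
for y in range(150,280,10):
    xs=np.where(m[y,295:345])[0]+295; rows.append((y,xs.min(),xs.max(),len(xs))); 
print(rows)
C=[((a+b)/2,y) for y,a,b,_ in rows]; P=plane(cm,C,.035)
f=np.polyfit(P[:,1],P[:,0],1); print('yaw',np.degrees(np.arctan2(1,f[0])))
c=im[135:160,318].min(1),im[270:300,312].min(1); print(c)
P=plane(cm,[(318,145),(318,285)],.040); print(P, 'len',np.linalg.norm(P[1]-P[0]))
for z0 in (.035,): 
    W=np.r_[np.polyval(f,P[0,1]-.06),P[0,1]-.06,z0]; print('origin',W,'tool cm',intool(o,W))
E
```

```text
[(150, np.int64(310), np.int64(327), 18), (160, np.int64(309), np.int64(327), 19), (170, np.int64(310), np.int64(327), 18), (180, np.int64(310), np.int64(327), 18), (190, np.int64(310), np.int64(327), 18), (200, np.int64(310), np.int64(327), 18), (210, np.int64(310), np.int64(327), 18), (220, np.int64(310), np.int64(327), 18), (230, np.int64(310), np.int64(327), 18), (240, np.int64(310), np.int64(327), 18), (250, np.int64(310), np.int64(327), 18), (260, np.int64(316), np.int64(323), 8), (270, np.int64(310), np.int64(327), 18)]
yaw 88.11390536332905
(array([ 47,  47,  47,  46,  47,  46,  49,  47,  40,  81, 147, 156, 152,
       151, 152, 151, 152, 152, 152, 152, 151, 152, 152, 153, 155]), array([127, 218, 205,  54,  84, 190, 204, 197, 196, 194, 196, 193, 194,
       198, 198, 107,  48,  58,  59,  59,  59,  59,  61,  60,  60,  61,
        58,  58,  58,  59]))
[[ 0.5118275  -0.10571977  0.04      ]
 [ 0.50735257 -0.22535411  0.04      ]] len 0.11971800418107377
origin [ 0.51011722 -0.16571977  0.035     ] tool cm [[ 0.14216092  0.46177684 16.75978104]]
```

jog_arm(
  deltas=[
    [0, 0, 0, 0.1, 0.46, 2, 1],
    [0, 0, 0, 0, 0, 3.5, 1],
    [0, 0, 0, 0, 0, 3.5, 1],
    [0, 0, 0, 0, 0, 3.5, 1],
    [0, 0, 0, 0, 0, 2.5, 1],
    [0, 0, 0, 0, 0, 1.45, 0.6],
    [0, 0, 0, 0, 0, 0, 0.3],
    [0, 0, 0, 0, 0, 0, 0.3],
  ],
  grip_force=40,
)

```text
t: 2.82
tool_pos: [0.5104, -0.1663, 0.0385]
tool_rot: [-2.263, -2.178, 0.001]
contact_force: [-0.8, -0.0, 0.7]
opening: 0.0518
```

jog_arm(
  deltas=[
    [0, 0, 0, 0, 0, 0, 0],
    [0, 0, 0, 0, 0, 0, 0],
    [0, 0, 0, 0, 0, 0, 0],
    [0, 0, 0, 0, 0, 0, 0],
    [0, 0, 0, 0, 0, 0, 0],
    [0, 0, 0, 0, 0, 0, 0],
    [0, 0, 0, 0, 0, 0, 0],
    [0, 0, 0, 0, 0, 0, 0],
  ],
  grip_force=40,
)

```text
t: 3.48
tool_pos: [0.5096, -0.167, 0.0407]
tool_rot: [-2.26, -2.179, 0.005]
contact_force: [-9.3, -0.4, 9.7]
opening: 0.0148
```

The driver is gripped. I'll lift it and carry it over near the block for a look.

jog_arm(
  deltas=[
    [0, 0, 0, 0, 0, -1, 0],
    [0, 0, 0, 0, 0, -3, 0],
    [0, 0, 0, 0, 0, -4, 0],
    [0, 0, 0, 0, 0, -4, 0],
    [0, 0, 0, 0, 0, -4, 0],
    [0, 0, 0, 0, 0, -4, 0],
    [0, 0, 0, 0, 0, -2, 0],
    [0, 0, 0.064, 0, 0, 0, 0],
    [0, 0, 0.064, 0, 0, 0, 0],
  ],
)

```text
t: 4.23
tool_pos: [0.5122, -0.167, 0.2638]
tool_rot: [2.394, 2.022, 0.006]
contact_force: [-0.6, -0.5, -0.7]
opening: 0.0145
```

jog_arm(
  deltas=[
    [0, 0, 0, 2, -0.76, 0, 0],
    [0, 0, 0, 4, 0, 0, 0],
    [0, 0, 0, 4, 0, 0, 0],
    [0, 0, 0, 4, 0, 0, 0],
    [0, 0, 0, 4, 0, 0, 0],
    [0, 0, 0, 4, 0, 0, 0],
    [0, 0, 0, 4, 0, 0, 0],
    [0, 0, 0, 2, 0, 0, 0],
    [0, 0, 0, 0, 0, 0, 0],
    [0, 0, 0, 0, 0, 0, 0],
    [0, 0, 0, 0, 0, 0, 0],
    [0, 0, 0, 0, 0, 0, 0],
  ],
)

```text
t: 5.23
tool_pos: [0.5493, 0.1099, 0.2594]
tool_rot: [2.398, 2.029, 0.001]
contact_force: [0.8, 0.5, -0.7]
opening: 0.0142
```

```bash
python3 - <<'E'
from h import *
o,im,d=wshot('w2'); print(o['t'],o['tool_pos'],R.from_rotvec(o['tool_rot']).as_matrix().round(4),o['contact_force'])
E
```

```text
5.2333 [0.54926285 0.10993575 0.25938172] [[ 1.658e-01  9.862e-01  9.000e-04]
 [ 9.862e-01 -1.658e-01 -2.000e-04]
 [-1.000e-04  9.000e-04 -1.000e+00]] [ 0.7811574   0.51776335 -0.70944563]
```

View pics/w2.png

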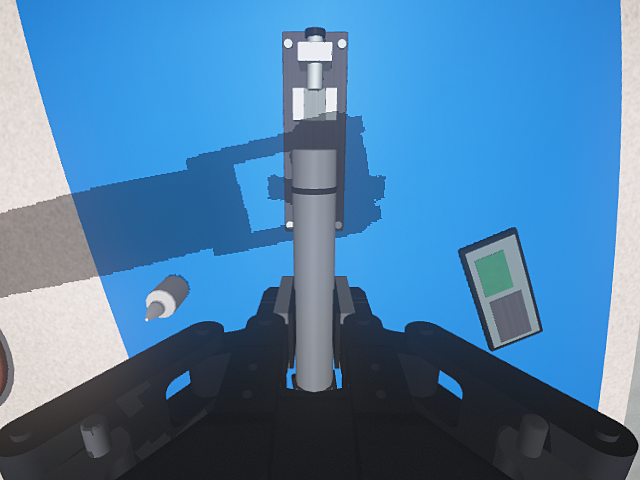

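The base plate runs from row 32 to row 230 at columns 283–348. Its screws are at (288,43), (341,43), (290,226) and (339,226), and the pin end is near (315,88). The held driver's butt is at row 150.

```bash
python3 - <<'E'
from h import *
z=np.load('pics/w2.npz'); o=dict(tool_pos=z['pos'],tool_rot=z['rot']); im=z['im'].astype(int); cm=cam('wrist',o); d=z['d']
sat=im.max(2)-im.min(2)
nb=sat<45
L=[];Rr=[]
for y in (50,60,70,80,90,100,110,225):
    xs=np.where(nb[y,270:360])[0]+270; L.append((xs.min()-.5,y));Rr.append((xs.max()+.5,y))
print(L,Rr)
A=plane(cm,L,.012);B=plane(cm,Rr,.012);M=(A+B)/2; print('widths',np.linalg.norm(A-B,axis=1).round(4)); 
f=np.polyfit(M[:7,1],M[:7,0],1); print('mid fit',M.round(4).tolist(),'yaw',np.degrees(np.arctan2(1,f[0])))
S=plane(cm,[(288,43),(341,43),(290,226),(339,226)],.012); s=(S[:2].mean(0)-S[2:].mean(0)); yaw=np.arctan2(s[1],s[0]); print('screws',S.round(4).tolist(),'len',np.linalg.norm(s),'yaw',np.degrees(yaw))
c=S.mean(0); u=s/np.linalg.norm(s); org=c-.012*u; print('block org',org,'tool cm',intool(o,np.r_[org[:2],.045]))
print('far end rows',sat[26:40,300].tolist(),'near',[(y,sat[y,292].tolist()) for y in range(222,236)])
print('col315 rows 55-120', im[55:122,315].min(1).tolist())
# driver depth pitch
K=cm[0]
for y in (160,200,230,260,300,340):
    px=(315,y); p=cv2.undistortPoints(np.array([[px]],float),K,cm[1])[0,0]; P=cm[2]@(np.r_[p,1]*d[y,315])+cm[3]; print(y,d[y,315],intool(o,P).round(2))
for y in (155,170,180,200,220):
    xs=np.where((sat[y]<45)&(im[y].min(1)>90))[0]; xs=xs[(xs>280)&(xs<350)]; print(y,xs.min(),xs.max())
E
```

```text
[(np.float64(282.5), 50), (np.float64(282.5), 60), (np.float64(282.5), 70), (np.float64(282.5), 80), (np.float64(282.5), 90), (np.float64(282.5), 100), (np.float64(283.5), 110), (np.float64(284.5), 225)] [(np.float64(346.5), 50), (np.float64(346.5), 60), (np.float64(346.5), 70), (np.float64(346.5), 80), (np.float64(346.5), 90), (np.float64(345.5), 100), (np.float64(345.5), 110), (np.float64(342.5), 225)]
widths [0.0624 0.0628 0.0631 0.0635 0.0638 0.0632 0.0625 0.0633]
mid fit [[0.5762, 0.259, 0.012], [0.5747, 0.25, 0.012], [0.5732, 0.2408, 0.012], [0.5716, 0.2316, 0.012], [0.5701, 0.2223, 0.012], [0.568, 0.213, 0.012], [0.5669, 0.2034, 0.012], [0.546, 0.0858, 0.012]] yaw 80.2298268634699
screws [[0.5519, 0.2696, 0.012], [0.6027, 0.261, 0.012], [0.5205, 0.089, 0.012], [0.5733, 0.0801, 0.012]] len 0.18332070945247575 yaw 80.45026899256608
block org [0.56009807 0.1630759  0.012     ] tool cm [[ 5.42157524  0.16802057 21.43796393]]
far end rows [158, 156, 157, 159, 170, 92, 19, 28, 29, 30, 29, 29, 30, 28] near [(222, 19), (223, 19), (224, 21), (225, 20), (226, 19), (227, 21), (228, 25), (229, 24), (230, 25), (231, 77), (232, 102), (233, 99), (234, 97), (235, 98)]
col315 rows 55-120 [234, 234, 234, 236, 244, 214, 56, 113, 242, 227, 225, 225, 225, 225, 225, 225, 226, 227, 227, 228, 228, 229, 228, 229, 228, 229, 229, 228, 229, 228, 228, 231, 234, 161, 62, 119, 178, 169, 169, 168, 168, 167, 167, 168, 168, 168, 167, 168, 169, 168, 168, 166, 166, 166, 166, 166, 166, 166, 166, 166, 169, 168, 99, 107, 109, 97, 74]
160 0.1165625 [[ 5.86  0.11 -0.19]]
200 0.12050599 [[ 4.5   0.11 -0.15]]
230 0.12215565 [[ 3.45  0.11 -0.27]]
260 0.12672171 [[ 2.28  0.11 -0.12]]
300 0.12955634 [[ 0.74  0.11 -0.24]]
340 0.13437407 [[-0.98  0.11 -0.22]]
155 284 335
170 285 335
180 293 335
200 293 335
220 285 334
```

jog_arm(
  deltas=[
    [0, 0, 0, 1.56, 0.04, 0, 0],
    [0, 0, 0, 2, 0, 2, 0],
    [0, 0, 0, 0, 0, 4, 0],
    [0, 0, 0, 0, 0, 4, 0],
    [0, 0, 0, 0, 0, 4, 0],
    [0, 0, 0, 0, 0, 3, 0],
    [0, 0, 0, 0, 0, 2, 0],
    [0, 0, 0, 0, 0, 1, 0],
    [0, 0, 0, 0, 0, 0, 0],
    [0, 0, 0, 0, 0, 0, 0],
  ],
)

```text
t: 6.12
tool_pos: [0.5561, 0.1455, 0.0595]
tool_rot: [2.398, 2.029, 0.001]
contact_force: [0.9, 0.7, -1.2]
opening: 0.0144
```

```bash
python3 - <<'E'
from h import *
o,im,d=wshot('w3'); print(o['t'],o['tool_pos'],o['contact_force'],o['wrist_torque'])
s,_=vision.get_image('scene'); 
a=cv2.resize(s[160:260,310:450],None,fx=4,fy=4,interpolation=2); a=cv2.resize(a,(560,400)); b=cv2.resize(im[60:400:,200:440],(240,340)); b=cv2.copyMakeBorder(b,0,60,0,0,0)
cv2.imwrite('pics/c3.png',np.hstack([a,b])[:,:,::-1])
E
```

```text
6.1167 [0.55605945 0.14547346 0.05951397] [ 0.87211068  0.74065549 -1.21357937] [-0.03971339  0.03661099  0.00507469]
```

View pics/c3.png

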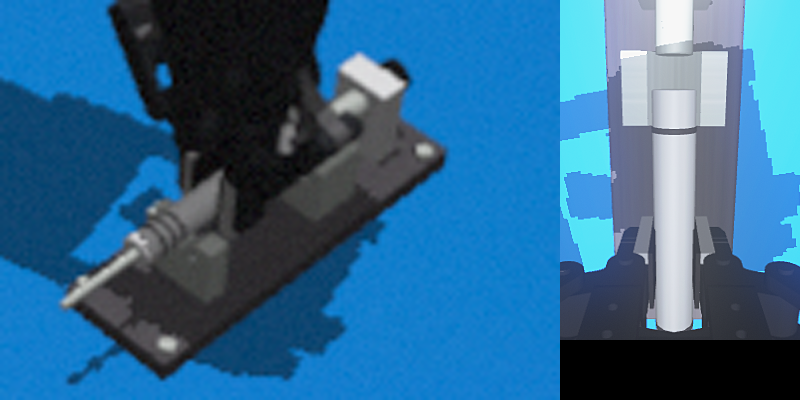

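The handle is centred over the groove, in line with the pin, with a gap of about 13 mm. I'll lower it and release.

jog_arm(
  deltas=[
    [0, 0, 0, 0, 0, 0.4, 0],
    [0, 0, 0, 0, 0, 0.3, 0],
    [0, 0, 0, 0, 0, 0.15, 0],
    [0, 0, 0, 0, 0, 0, 0],
    [0, 0, 0, 0, 0, 0, 0],
    [0, 0, 0, 0, 0, 0, 0],
  ],
)

```text
t: 6.72
tool_pos: [0.5558, 0.1461, 0.0509]
tool_rot: [2.397, 2.031, 0.001]
contact_force: [-1.0, -0.9, 2.5]
opening: 0.0145
```

jog_arm(
  deltas=[
    [0, 0, 0, 0, 0, 0, 0.25],
    [0, 0, 0, 0, 0, 0, 0.3],
    [0, 0, 0, 0, 0, 0, 0.5],
    [0, 0, 0, 0, 0, 0, 0.5],
    [0, 0, 0, 0, 0, 0, 0.5],
    [0, 0, 0, 0, 0, -2, 0.5],
    [0, 0, 0, 0, 0, -4, 0.5],
    [0, 0, 0, 0, 0, -2, 0.5],
    [0, 0, 0, -4, 0, 0, 0.5],
    [0, 0, 0, -3.8, 0, 0, 0.5],
    [0, 0, 0, 0, 0, 0, 0.5],
    [0, 0, 0, 0, 0, 0, 0.5],
  ],
)

```text
t: 7.72
tool_pos: [0.5425, 0.0677, 0.1304]
tool_rot: [2.4, 2.027, 0.0]
contact_force: [-0.0, -0.2, -0.2]
opening: 0.0426
```

```bash
python3 - <<'E'
from h import *
o,im,d=wshot('w4'); print(o['t'],o['tool_pos'],o['contact_force'],o['opening'])
E
```

```text
7.7167 [0.54246396 0.06769018 0.13038367] [-0.00627455 -0.24198254 -0.24872341] 0.042609233013513194
```

View pics/w4.png

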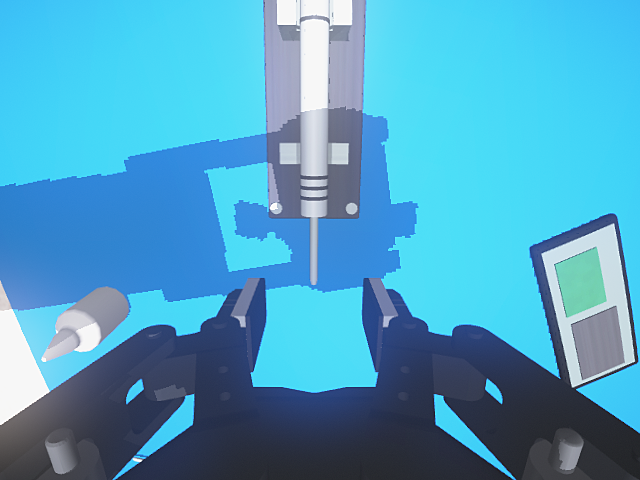

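The driver lies centred in the groove. Its shoulder is at (314,217) and the shaft tip at (314,285).

```bash
python3 - <<'E'
from h import *
z=np.load('pics/w4.npz'); o=dict(tool_pos=z['pos'],tool_rot=z['rot']); cm=cam('wrist',o)
print(intool(o,plane(cm,[(314,217)],.047)),intool(o,plane(cm,[(314,285),(314,230)],.046)), intool(o,plane(cm,[(314,100)],.053)))
E
```

```text
[[2.03894287 0.08775789 8.33882587]] [[-2.42103274  0.08585622  8.43786239]
 [ 1.20598698  0.08751228  8.43864595]] [[8.63471329 0.09006192 7.74025061]]
```

jog_arm(
  deltas=[
    [0, 0, 0, 0, 0.03, 3, 0.5],
    [0, 0, 0, 0, 0, 3.5, 0.5],
    [0, 0, 0, 0, 0, 1.7, 0.4],
    [0, 0, 0, 0, 0, 0, 0.2],
    [0, 0, 0, 0, 0, 0, 0.11],
    [0, 0, 0, 0, 0, 0, 0.11],
    [0, 0, 0, 0, 0, 0, 0.11],
    [0, 0, 0, 0, 0, 0, 0.11],
    [0, 0, 0, 0, 0, 0, 0.11],
    [0, 0, 0, 0, 0, 0, 0.11],
  ],
  grip_force=20,
)

```text
t: 8.6
tool_pos: [0.5436, 0.0691, 0.0494]
tool_rot: [2.396, 2.03, 0.002]
contact_force: [-0.3, -0.3, 0.5]
opening: 0.0094
```

jog_arm(
  deltas=[
    [0, 0, 0, 0.1, 0, 0, 0.11],
    [0, 0, 0, 0.1, 0, 0, 0.11],
    [0, 0, 0, 0.1, 0, 0, 0.11],
    [0, 0, 0, 0.1, 0, 0, 0.11],
    [0, 0, 0, 0.1, 0, 0, 0.11],
    [0, 0, 0, 0.1, 0, 0, 0.11],
    [0, 0, 0, 0, 0, 0, 0.11],
  ],
)

```text
t: 9.18
tool_pos: [0.5439, 0.0752, 0.0483]
tool_rot: [-2.397, -2.031, 0.0]
contact_force: [0.1, -0.4, -0.7]
opening: 0.0096
```

```bash
python3 - <<'E'
from h import *
z=np.load('pics/w3.npz'); o=dict(tool_pos=z['pos'],tool_rot=z['rot']); cm=cam('wrist',o); im=z['im'][:,:,1].astype(int)
print(im[98:156,314].tolist())
a=intool(o,plane(cm,[(314,109)],.052))[0,0];b=intool(o,plane(cm,[(314,150)],.0615))[0,0];print(a,b,a-b)
a=intool(o,plane(cm,[(314,114)],.045))[0,0];print(a)
E
```

```text
[247, 247, 247, 248, 246, 221, 225, 225, 225, 226, 226, 226, 226, 225, 217, 161, 129, 132, 161, 186, 181, 181, 181, 181, 180, 180, 180, 180, 179, 179, 180, 179, 178, 178, 178, 178, 178, 177, 177, 177, 177, 176, 176, 176, 177, 176, 176, 176, 176, 177, 172, 153, 207, 231, 230, 230, 230, 229]
7.580651725397111 6.191457160056879 1.3891945653402322
7.461322226511837
```

jog_arm(
  deltas=[
    [0, 0, 0, 0.1, 0, 0, 0.11],
    [0, 0, 0, 0.1, 0, 0, 0.11],
    [0, 0, 0, 0.1, 0, 0, 0.11],
    [0, 0, 0, 0.1, 0, 0, 0.11],
    [0, 0, 0, 0.1, 0, 0, 0.11],
    [0, 0, 0, 0.1, 0, 0, 0.11],
    [0, 0, 0, 0, 0, 0, 0.11],
  ],
)

```text
t: 9.77
tool_pos: [0.5449, 0.081, 0.0483]
tool_rot: [2.397, 2.031, -0.0]
contact_force: [0.1, 0.5, 0.9]
opening: 0.0091
```

jog_arm(
  deltas=[
    [0, 0, 0, 0.1, 0, 0, 0.11],
    [0, 0, 0, 0.1, 0, 0, 0.11],
    [0, 0, 0, 0.1, 0, 0, 0.11],
    [0, 0, 0, 0.1, 0, 0, 0.11],
    [0, 0, 0, 0, 0, 0, 0.11],
  ],
)

```text
t: 10.18
tool_pos: [0.5456, 0.085, 0.0483]
tool_rot: [-2.397, -2.031, -0.0]
contact_force: [-0.2, -0.2, 0.4]
opening: 0.0093
```

```bash
python3 - <<'E'
from h import *
o,im,d=wshot('w5'); print(o['tool_pos'],o['contact_force'])
s,_=vision.get_image('scene'); 
a=cv2.resize(s[160:260,310:450],(560,400),interpolation=2); b=cv2.resize(im[0:400:,200:440],(240,400))
cv2.imwrite('pics/c5.png',np.hstack([a,b])[:,:,::-1])
E
```

```text
[0.5456292  0.08502881 0.04833413] [-0.18421088 -0.1755256   0.35051766]
```

View pics/c5.png

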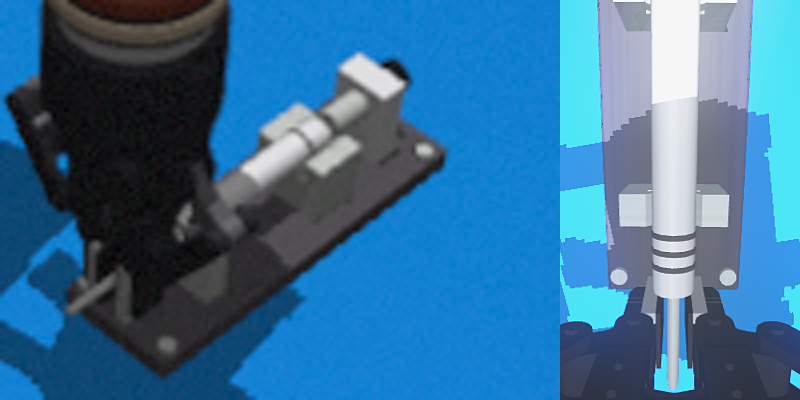

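Scene crop: the butt at (325,130) is close to the pin end. In the wrist crop the shoulder is at (672,298), at the fingers.

```bash
python3 - <<'E'
from h import *
S=[]
for n,px,zz in(('w4',(314,217),.047),('w5',(314,297),.05)):
    z=np.load(f'pics/{n}.npz'); o=dict(tool_pos=z['pos'],tool_rot=z['rot']); cm=cam('wrist',o)
    for zz in (.045,.05,.053): print(n,zz,intool(o,plane(cm,[px],zz))[0,0], plane(cm,[px],zz)[0,:2])
# bands near shoulder, middle band centres visible in both on handle top z=.053
im=np.load('pics/w4.npz')['im'][170:220,314].min(1); print(im.tolist())
im=np.load('pics/w5.npz')['im'][225:302,314].min(1); print(im.tolist())
E
```

```text
w4 0.045 1.995169270896936 [0.54668406 0.08722981]
w4 0.05 2.1042925406409068 [0.54685885 0.08830589]
w4 0.053 2.1697665024872905 [0.54696373 0.08895153]
w5 0.045 0.5913624829917308 [0.54734558 0.09073878]
w5 0.05 0.8289446732493831 [0.54772905 0.09308251]
w5 0.053 0.9714939874039741 [0.54795913 0.09448874]
[217, 216, 217, 217, 220, 232, 127, 92, 92, 118, 231, 218, 216, 216, 217, 225, 187, 86, 96, 89, 159, 228, 218, 215, 216, 219, 231, 106, 89, 90, 124, 231, 218, 214, 215, 215, 215, 215, 215, 215, 214, 214, 214, 215, 215, 216, 219, 189, 186, 188]
[226, 227, 227, 227, 227, 227, 227, 227, 226, 230, 242, 82, 107, 111, 108, 104, 142, 240, 228, 226, 226, 225, 226, 225, 226, 229, 235, 157, 99, 106, 109, 104, 106, 214, 232, 225, 225, 224, 225, 225, 224, 227, 234, 144, 96, 105, 105, 101, 107, 214, 231, 225, 224, 223, 223, 223, 223, 223, 223, 223, 222, 223, 223, 223, 222, 223, 223, 222, 222, 223, 223, 223, 223, 217, 198, 200, 200]
```

jog_arm(
  deltas=[
    [0, 0, 0, 0.05, 0, 0, 0.11],
    [0, 0, 0, 0.05, 0, 0, 0.11],
    [0, 0, 0, 0.05, 0, 0, 0.11],
    [0, 0, 0, 0.05, 0, 0, 0.11],
    [0, 0, 0, 0.05, 0, 0, 0.11],
    [0, 0, 0, 0.05, 0, 0, 0.11],
    [0, 0, 0, 0, 0, 0, 0.11],
  ],
)

```text
t: 10.87
tool_pos: [0.5461, 0.0879, 0.0483]
tool_rot: [-2.397, -2.031, -0.0]
contact_force: [0.3, 0.4, 0.4]
opening: 0.0097
```

```bash
python3 - <<'E'
from h import *
F=[]
for i in range(4):
    s,_=vision.get_image('top'); o=ctrl.get_obs(); F.append(o['contact_force'])
print(o['t'],o['tool_pos'],np.array(F).round(2))
P=proj(cam('top'),[[.5677,.2235,.05]])[0]; print(P); x,y=P.astype(int)
cv2.imwrite('pics/c6.png',cv2.resize(s[y-30:y+30,x-45:x+45],None,fx=8,fy=8,interpolation=2)[:,:,::-1])
E
```

```text
11.0667 [0.54605865 0.08789836 0.04830394] [[-0.29 -0.51 -0.07]
 [ 0.07  0.55  0.12]
 [ 0.1  -0.34  0.59]
 [-0.18 -0.65  0.85]]
[204.76879291 230.85321448]
```

View pics/c6.png

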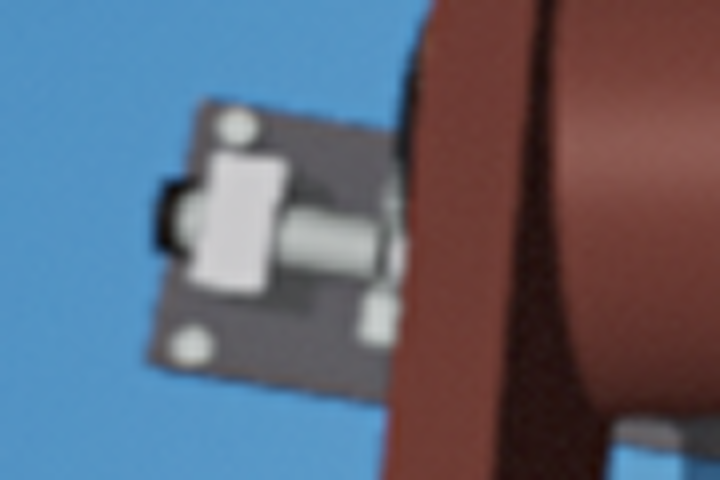

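Top crop: the pin end is at column 378 and the butt at 390, so the gap is only about 2 to 3 mm. I'll make fine steps from here.

jog_arm(
  deltas=[
    [0, 0, 0, 0.02, 0, 0, 0.11],
    [0, 0, 0, 0.02, 0, 0, 0.11],
    [0, 0, 0, 0.02, 0, 0, 0.11],
    [0, 0, 0, 0.02, 0, 0, 0.11],
    [0, 0, 0, 0, 0, 0, 0.11],
  ],
)

```text
t: 11.48
tool_pos: [0.5462, 0.0886, 0.0483]
tool_rot: [-2.397, -2.031, 0.0]
contact_force: [0.6, -0.8, 1.0]
opening: 0.0101
```

jog_arm(
  deltas=[
    [0, 0, 0, 0.02, 0, 0, 0.11],
    [0, 0, 0, 0.02, 0, 0, 0.11],
    [0, 0, 0, 0.02, 0, 0, 0.11],
    [0, 0, 0, 0, 0, 0, 0.11],
  ],
)

```text
t: 11.82
tool_pos: [0.5463, 0.0892, 0.0483]
tool_rot: [-2.397, -2.031, -0.0]
contact_force: [0.2, -1.0, 0.0]
opening: 0.0093
```

jog_arm(
  deltas=[
    [0, 0, 0, 0.02, 0, 0, 0.11],
    [0, 0, 0, 0.02, 0, 0, 0.11],
    [0, 0, 0, 0.02, 0, 0, 0.11],
    [0, 0, 0, 0, 0, 0, 0.11],
  ],
)

```text
t: 12.15
tool_pos: [0.5464, 0.0898, 0.0483]
tool_rot: [-2.397, -2.031, -0.0]
contact_force: [-0.6, -0.9, 0.4]
opening: 0.0098
```

jog_arm(
  deltas=[
    [0, 0, 0, 0.02, 0, 0, 0.11],
    [0, 0, 0, 0.02, 0, 0, 0.11],
    [0, 0, 0, 0.02, 0, 0, 0.11],
    [0, 0, 0, 0, 0, 0, 0.11],
  ],
)

```text
t: 12.48
tool_pos: [0.5465, 0.0904, 0.0483]
tool_rot: [-2.397, -2.031, -0.0]
contact_force: [-0.2, -0.3, -0.3]
opening: 0.0097
```

jog_arm(
  deltas=[
    [0, 0, 0, 0.02, 0, 0, 0.11],
    [0, 0, 0, 0.02, 0, 0, 0.11],
    [0, 0, 0, 0.02, 0, 0, 0.11],
    [0, 0, 0, 0, 0, 0, 0.11],
  ],
)

```text
t: 12.82
tool_pos: [0.5466, 0.091, 0.0483]
tool_rot: [-2.397, -2.031, -0.0]
contact_force: [0.3, -0.8, -0.2]
opening: 0.0092
```

jog_arm(
  deltas=[
    [0, 0, 0, 0.02, 0, 0, 0.11],
    [0, 0, 0, 0.02, 0, 0, 0.11],
    [0, 0, 0, 0.02, 0, 0, 0.11],
    [0, 0, 0, 0, 0, 0, 0.11],
  ],
)

```text
t: 13.15
tool_pos: [0.5466, 0.0915, 0.0483]
tool_rot: [2.397, 2.031, -0.0]
contact_force: [0.1, -1.9, -0.1]
opening: 0.0094
```

jog_arm(
  deltas=[
    [0, 0, 0, 0.02, 0, 0, 0.11],
    [0, 0, 0, 0, 0, 0, 0.11],
  ],
)

```text
t: 13.32
tool_pos: [0.5467, 0.0915, 0.0483]
tool_rot: [2.397, 2.031, -0.001]
contact_force: [-0.2, -2.4, 0.1]
opening: 0.0093
```

jog_arm(
  deltas=[
    [0, 0, 0, 0.03, 0, 0, 0.11],
    [0, 0, 0, 0, 0, 0, 0.11],
  ],
)

```text
t: 13.48
tool_pos: [0.5467, 0.0916, 0.0483]
tool_rot: [2.396, 2.031, -0.001]
contact_force: [-0.8, -4.8, 0.7]
opening: 0.0093
```

```bash
cat > f.py <<'E'
from h import *
F=[];P=[]
for i in range(4): vision.get_image('top'); o=ctrl.get_obs(); F.append(o['contact_force'][1]);P.append(o['tool_pos'][1])
print(o['t'],np.round(F,2),np.mean(F),np.round(P,5))
E
python3 f.py
```

```text
13.6833 [-4.33 -5.92 -4.74 -5.47] -5.113972683146536 [0.09157 0.09158 0.0916  0.09157]
```

jog_arm(
  deltas=[
    [0, 0, 0, 0.02, 0, 0, 0.11],
    [0, 0, 0, 0, 0, 0, 0.11],
    [0, 0, 0, 0, 0, 0, 0.11],
  ],
)

```text
t: 13.93
tool_pos: [0.5467, 0.0916, 0.0483]
tool_rot: [2.396, 2.03, -0.002]
contact_force: [-0.4, -5.7, 1.1]
opening: 0.0095
```

```bash
python3 f.py
```

```text
14.1333 [-5.15 -6.55 -5.46 -4.76] -5.480825505476045 [0.09163 0.0916  0.0916  0.09158]
```

jog_arm(
  deltas=[
    [0, 0, 0, 0.015, 0, 0, 0.11],
    [0, 0, 0, 0, 0, 0, 0.11],
    [0, 0, 0, 0, 0, 0, 0.11],
    [0, 0, 0, 0, 0, 0, 0.11],
    [0, 0, 0, 0, 0, 0, 0.11],
    [0, 0, 0, 0, 0, 0, 0.11],
    [0, 0, 0, 0, 0, 0, 0.11],
    [0, 0, 0, 0, 0, 0, 0.11],
    [0, 0, 0, 0, 0, 0, 0.11],
  ],
)

```text
t: 14.88
tool_pos: [0.5467, 0.0916, 0.0483]
tool_rot: [2.396, 2.03, -0.002]
contact_force: [-0.9, -5.9, 1.2]
opening: 0.0095
```

```bash
python3 f.py
```

```text
15.0833 [-6.47 -6.89 -6.04 -6.22] -6.405274449276507 [0.09162 0.09164 0.09163 0.09161]
```

The butt was held at about 6.4 N for over a second. Now I'll back off, open and rise clear.

jog_arm(
  deltas=[
    [0, 0, 0, -0.1, 0, 0, 0.11],
    [0, 0, 0, -0.4, 0, 0, 0.11],
    [0, 0, 0, -0.5, 0, 0, 0.3],
    [0, 0, 0, 0, 0, 0, 0.5],
    [0, 0, 0, 0, 0, 0, 0.5],
    [0, 0, 0, 0, 0, 0, 0.5],
    [0, 0, 0, 0, 0, -3, 0.5],
    [0, 0, 0, 0, 0, -4, 0.5],
    [0, 0, 0, 0, 0, -4, 0.5],
    [0, 0, 0, -4, 0, -3, 0.5],
    [0, 0, 0, -4, 0, 0, 0.5],
    [0, 0, 0, 0, 0, 0, 0.5],
  ],
)

```text
t: 16.08
tool_pos: [0.5342, 0.0058, 0.1866]
tool_rot: [2.396, 2.022, 0.003]
contact_force: [-0.6, 0.1, -1.3]
opening: 0.0424
```

jog_arm(
  deltas=[
    [0, 0, 0, 0, 0, -4, 0.5],
    [0, 0, 0, 0, 0, -2, 0.5],
    [0, 0, 0, 0, 0, 0, 0.5],
    [0, 0, 0, 0, 0, 0, 0.5],
  ],
)

```text
t: 16.42
tool_pos: [0.5339, 0.0104, 0.2447]
tool_rot: [2.396, 2.03, 0.003]
contact_force: [-0.6, 0.1, -0.5]
opening: 0.043
```

```bash
python3 - <<'E'
from h import *
o,im,d=wshot('w7'); s,_=vision.get_image('top'); print(o['t'],o['tool_pos'],o['contact_force'])
t0=np.load('pics/top0.npz')['im']
c=lambda a:cv2.resize(a[200:260,165:255],(400,267),interpolation=2)
b=cv2.resize(im[0:267,220:420],(400,534))
cv2.imwrite('pics/c7.png',np.hstack([np.vstack([c(t0),c(s)]),b])[:,:,::-1])
E
```

```text
16.4167 [0.53385496 0.01035929 0.2447227 ] [-0.64711316  0.0814073  -0.51873246]
```

View pics/c7.png

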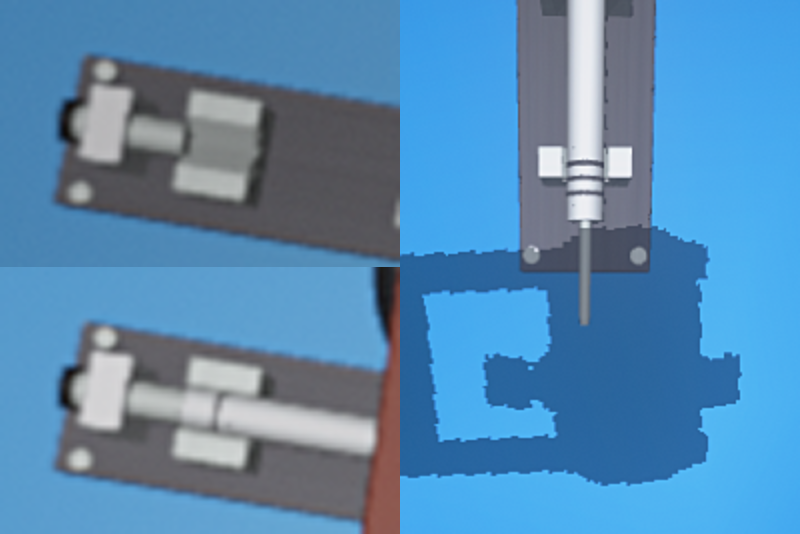

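The top crops show the butt touching the pin, the stop where it was before, and the handle centred in the groove with the gripper clear. I'll hand it in.

```bash
python3 -c "
from station import ctrl
print(ctrl.finish_job())"
```

```text
the job is handed in; nothing more can be done
None
```

I took the middle-sized driver from its rest and laid it in the V-groove, well short of the stop pin. I then slid it up by the shoulder, with the fingers straddling the shaft. The butt was pressed on the pin at about 5 to 6.5 N (wrist reading) for over a second, and I backed off and handed in at about 16.5 s.

**Last checks:** the final top and wrist pictures show the handle centred in the groove, the butt at the pin with no visible gap, the stop not visibly shifted and the gripper clear.

**Limits and disagreements:**
- **Pin force:** the wrist force includes the groove friction, so the force on the pin itself was probably a little lower. I judged the friction at under about 1 N.
- **Gap estimates:** after laying down, the wrist view put the gap to the pin at about 14 mm. Partway through the slide, the wrist view implied about 5 to 6 mm left, while the top view showed 2 to 3 mm. Contact came after about 3.5 mm, so the wrist estimate was too long. I used small steps and stopped on force.
- **Gripping:** the wrist read about 9 N sideways and 10 N upwards when the driver was first gripped in the rest. It cleared on lifting.
- **Bystanders:** I did not measure them again at the end, but nothing passed near them.

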